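Close the cream jar and hold the clip-on shelf's clamp half open

TASK

The clip-on shelf is about to be lifted off the changing table's divider board. First press the lid of the cream jar fully home where the jar stands, then press the shelf's spring-clamp lever down half way, about 10 mm at its pad, never to its stop, and finish still holding it there so that the clamp stays half open. Leave the jar and all the other things in place.

Things in the scene. Friction and masses are not known exactly. Their poses are not given: they have to be found in the camera images.
- shelf: Fixed: white MDF divider board 18 mm thick (x), 440 long (y -260 to +180), 85 high, with a grey clip-on shelf. Origin on the table under the board's mid-thickness; -x is the robot's side, z up. Tray in front: x -159 to -9, y -225 to +30, floor 75 mm above the table, 8 mm lips; carries jar, bulb, rattle, brush. Clamp at y +95, free around; its parts over the board reach 123 mm high.
- jar: Cream jar: low round white plastic jar 66 mm across, loose on the tray, the widest round thing there. Origin at the centre of its underside, z up. Body 34 mm high, then a 54 mm wide neck that takes the lid. Press the lid within 20 mm of its middle.
- lid_top (a point): Centre of the flat top of the jar's lid, a white disc 68 mm across, 18 thick. It starts 6 to 8 mm proud, showing the neck; fully home its top is 52 mm above the jar's underside (127 mm above the table) and its rim meets the jar's shoulder without a gap.
- jar_lid (a joint): How far the lid has been pressed on, m: 0 = 8 mm proud, 0.008 = fully home (hard stop). It slides straight down against about 7 N of friction, and stays where it is left.
- lever_pad (a point): Centre of the top of the clamp lever's pad: grey rounded square 40 by 40 mm, towards the robot from the clamp, level and 125 mm above the table when unpressed, 60 mm in front of the lever's pivot, which is 107 mm above the table over the board and parallel to it; pressed, the pad swings down about the pivot. Below it a fixed grip (top at 54 mm), not to be pressed.
- lever (a joint): Angle of the clamp lever, rad: 0 = released, clamp shut; grows as the pad is pressed; 0.33 = its stop (pad about 20 mm down); half way = 0.167 (pad 10 mm down). A spring drives it back: at the pad about 4 N starts it, 8 N holds it half way, 12 N brings it to the stop.
- bulb: Bystander: pale grey silicone nasal bulb, round, 50 mm across, 70 mm high with a narrow spout, standing on the tray. Origin under its centre.
- rattle: Bystander: wooden dumb-bell rattle lying on the tray, 80 mm long (x), 32 mm thick. Origin under its middle.
- brush: Bystander: grey plastic baby brush with white bristles down, 150 mm long (x), 34 mm wide, 24 mm high, lying along the board at the back of the tray. Origin under its middle.
- lotion: Bystander: white lotion bottle, 52 mm across, 150 mm high, standing on the table to the right. Origin under its centre.
- cup: Bystander: white ceramic cup, 72 mm across, 70 mm high, on the table to the left. Origin under its centre.
- thermometer: Bystander: white thermometer with a steel tip, about 120 mm long (x), 20 mm wide, 12 mm high, lying on the table in front of the robot. Origin under its housing.
Mind the look-alikes: they are no part of the job. Leave any purple look-alike of the jar alone.

How it is judged:
By the outcome, as a careful person would: the job done as asked, in the order asked, and still so for the second after the job is handed in, while the arm keeps its last pose, push and grip.
It also fails if it takes over 38 s, if anything falls off the work surface, if the arm or the gripper's body presses on something with over 40 N, if the wrist force passes 120 N, or if a joint passes its speed limit or range.

ROBOT

A 6-joint arm with a two-finger parallel gripper is mounted at the origin on the work surface. World frame = base frame: x ahead of the robot, y to its left, z up, the work surface at z = 0. Lengths are in m, angles in degrees, forces in N, time in s.
With the tool pointing down it reaches from about 0.4 to 0.825 m from the base axis. Payload 7 kg.
Tool frame: the origin (TCP) lies midway between the tips of the shut fingers; the grasp point (between the pads) lies 19 mm behind it; z points along the fingers, y is the line along which they close (so a half turn about z gives the same grasp; the last joint's range is limited). The gripper opens to 88 mm and grips with 3 to 60 N. Pads are 19 mm wide; open, the fingers measure 130 mm over their backs; the gripper's body (78 mm by 193 mm) begins 47 mm behind the grasp point.
Start: joints at [-57.92, 20.546, 0.682, 0, -70.136, -16.507], TCP at [0.181, -0.65, 0.227] pointing down, gripper open.
Joint ranges: [-176.03, 176.03], [-82.01, 121.73], [-58.28, 71.71], [-173.87, 95.51], [-174.79, -0.11], [-173.66, 173.66]. Speed limits (degrees/s): [136.94, 136.94, 172.46, 180, 180, 180].

INTERFACE

Orientations are given as a 3x3 rotation matrix whose columns are the frame's x, y, z axes.
In Python, from rig import robot gives the robot as it stands. Calls block until the motion is done:
- robot.goto(position, orientation): joint-space move of the TCP to a pose.
- robot.servo_line(position, ori=None, speed=0.15): straight line of the TCP; ori=None keeps the orientation; speed is the mean speed in m/s.
- robot.movej(angles): joint-space move.
- robot.move_gripper(opening): opening from 0.0 (shut) to 1.0 (fully open); the grip force is fixed at half the most; returns when the fingers have stopped.
- robot.dwell(seconds).
- robot.ik(position, orientation): joint angles nearest the present ones, or None.
- robot.grab_frame(name): name is "side" or "top" or "wrist"; returns (picture, depth): 400x640x3 uint8, red, green, blue; 400x640 float32, m along the optical axis (not along the pixel's ray), 0 where there is no reading.
- robot.camera_info(name): a dict with "vfov" (degrees; the focal length in pixels is half the picture's height over the tangent of half this angle, whatever the lens; pixels are square), "cx", "cy" (the principal point, pixels), "view" (4x4, takes a point from world to camera coordinates); the wrist camera has in their place "T_tool_cam" (4x4, takes a point from camera to tool coordinates, whose origin is the TCP and whose axes are the flange's). Camera axes: x right, y down, z forward; pixel columns grow to the right and rows downward; lengths in m; the calibration is good to about 2 mm. A picture is of the moment at which its call begins: read the wrist's pose just before it. camera_info takes no time and is no camera call.
A pose or a line that the arm cannot do raises robot.Unreachable and nothing moves.
- robot.job_done(): hands the job in; it is judged then, once.
Readings, each from a call of its own:
- robot.read_t(): time.
- robot.read_qpos(): joint angles.
- robot.read_qvel(): joint speeds.
- robot.read_effort(): joint torques, N m.
- robot.read_position(): TCP position.
- robot.read_tcp_rot(): TCP orientation.
- robot.read_force(): force on the tool from outside, world axes, zero at the start.
- robot.read_ft_torque(): the same for the moment, N m.
- robot.read_grip_width(): opening from 0.0 (shut) to 1.0 (fully open).
- robot.read_finger_force(): force on a finger pad.
Only numpy, scipy, OpenCV 4.12 (cv2) and the standard library are available. Lean on these libraries where they do the work, as an engineer would, in place of code of your own. Each camera call takes 0.05 s, during which the arm holds its last target. There are 200 camera calls.

## Working session

There is one attempt and no reset: what is moved stays moved. The work goes in short steps, each a Python script; the robot and the scene stay as the last script left them, time stands still between calls to the robot, and variables do not carry over. Pictures are saved under pics/ and viewed, at most 10 in all, crops included, and the job is handed in when it is done.

```bash
mkdir -p pics; cat > h.py <<'E'
import numpy as np, cv2
from rig import robot
def K(n):
    i=robot.camera_info(n); f=200/np.tan(np.radians(i['vfov'])/2)
    return f,i['cx'],i['cy'],i
def cam2world(n):
    f,cx,cy,i=K(n)
    if 'view' in i: return np.linalg.inv(np.array(i['view']))
    T=np.eye(4); T[:3,:3]=robot.read_tcp_rot(); T[:3,3]=robot.read_position()
    return T@np.array(i['T_tool_cam'])
def cloud(n,d,T):
    f,cx,cy,_=K(n); v,u=np.mgrid[:400,:640]
    P=np.stack([(u-cx)/f*d,(v-cy)/f*d,d],-1)
    return P@T[:3,:3].T+T[:3,3]
def ray(n,T,u,v,z):
    f,cx,cy,_=K(n); r=T[:3,:3]@np.array([(u-cx)/f,(v-cy)/f,1]); return T[:3,3]+r*(z-T[2,3])/r[2]
def save(n,im): cv2.imwrite(f'pics/{n}.png',cv2.cvtColor(im,cv2.COLOR_RGB2BGR))
E
python3 - <<'E'
from h import *
print(robot.read_t())
for n in ('top','side'):
    im,d=robot.grab_frame(n); save(n,im); np.savez(n,im=im,d=d,T=cam2world(n)); print(cam2world(n).round(3), K(n)[:3],(d>0).mean())
print(robot.camera_info('wrist'),robot.read_tcp_rot().round(3),robot.read_force())
E
```

```text
0.0
[[ 0.025 -0.989  0.147  0.328]
 [-0.999 -0.029 -0.026  0.011]
 [ 0.03  -0.146 -0.989  1.293]
 [ 0.     0.     0.     1.   ]] (np.float64(462.79532714758716), 319.8048022559171, 202.72414822309133) 0.99600390625
[[-0.747 -0.368  0.554 -0.164]
 [-0.665  0.397 -0.633  0.776]
 [ 0.013 -0.841 -0.541  0.797]
 [ 0.     0.     0.     1.   ]] (np.float64(476.1245107572425), 329.59098999036866, 200.73902910777127) 0.99593359375
{'vfov': 60.19469868440667, 'cx': 319.31165230994003, 'cy': 202.52208133175165, 'T_tool_cam': array([[-5.10402597e-04, -9.57758438e-01, -2.87573493e-01,
         7.87790549e-02],
       [ 9.99999851e-01, -4.32575225e-04, -3.34175268e-04,
         1.47211229e-03],
       [ 1.95662014e-04, -2.87573621e-01,  9.57758516e-01,
        -1.57555157e-01],
       [ 0.00000000e+00,  0.00000000e+00,  0.00000000e+00,
         1.00000000e+00]])} [[-0.963 -0.268 -0.001]
 [-0.268  0.963  0.001]
 [ 0.     0.002 -1.   ]] [ 0.22538076 -0.26379196 -0.91883957]
```

View pics/top.png

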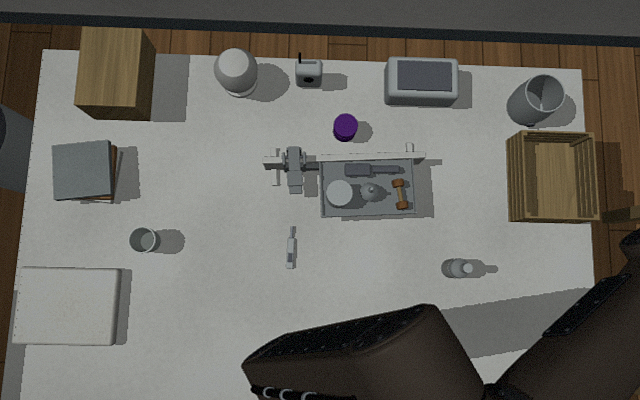

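View pics/side.png

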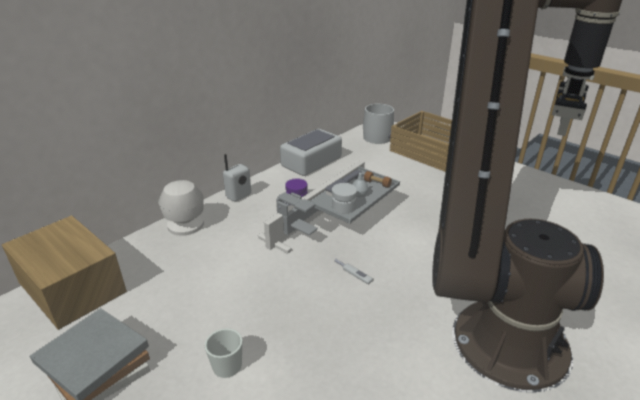

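The top view shows the tray with the jar lid at about (341,194), the lever and pad around (294,155–190), and the board along row 157 from column 263 to 425. The purple decoy is behind the board at (346,127).

```bash
python3 - <<'E'
from h import *
z=np.load('top.npz'); im,d,T=z['im'],z['d'],z['T']
P=cloud('top',d,T); Z=P[...,2]
print('table z',np.median(Z[230:330,150:220]))
print('ray lid',ray('top',T,341,194,.133).round(3),'pad',ray('top',T,294,182,.125).round(3))
print((Z[176:212:3,324:364:4]*1000).astype(int))
print((Z[144:200:2,280:308:2]*1000).astype(int))
def fit(m,name,z):
    m=m.astype(np.uint8); n,l,s,c=cv2.connectedComponentsWithStats(m); k=1+s[1:,4].argmax()
    q=P[l==k]; print(name,s[k],c[k].round(1),'med',np.median(q,0).round(4),'ray',ray('top',T,*c[k],z).round(4)); return l==k
roi=np.zeros_like(Z,bool); roi[174:214,322:362]=1
fit(roi&(Z>.115),'lid',.133)
roi[:]=0; roi[140:200,255:440]=1
for a,b in((.07,.1),(.095,.15)):
    m=roi&(Z>a)&(Z<b); v,u=np.nonzero(m); print(a,u.min(),u.max(),v.min(),v.max())
# board angle: top row of board
pts=np.array([ray('top',T,u,np.nonzero(Z[140:170,u]>.06)[0].min()+140,.085) for u in range(312,420,4)])
pf=np.polyfit(pts[:,1],pts[:,0],1);print('board back edge x=',pf,'deg',np.degrees(np.arctan(pf[0])))
big=cv2.resize(im[135:225,255:435],None,fx=4.4,fy=4.4,interpolation=cv2.INTER_CUBIC);save('crop',big)
E
```

```text
table z -0.0002768495634225543
ray lid [ 0.525 -0.073  0.133] pad [0.554 0.048 0.125]
[[ 73  79  73  76  74  71  77  73  70  75]
 [ 76  73  75  71  73  73  72  76  72  69]
 [ 73  77 134 135 134 131  73  79  73  74]
 [ 75 133 134 135 132 134 131  75  76  74]
 [ 76 134 132 132 135 131 135  74  76  98]
 [ 74 128 131 136 132 132 135  77  73 101]
 [ 76 135 137 136 132 128 132  77  72 102]
 [ 80 130 136 135 130 135 136  73  72  75]
 [ 74 127 136 135 135 133 133  76  72  72]
 [ 76  80 132 134 132 136  78  72  73  75]
 [ 70  74  77 105 109  77  75  74  74  77]
 [ 70  76  75  73  73  74  76  82  72  82]]
[[   4    0    3    1   -4    0    2   -1    2    0   -2    1    2    4]
 [  -1    0   -1   -2  122  122  121  125  124  120   -1    0    5   -1]
 [  -2   -2    3  114  122  120  122  121  120  121  118    4    1    3]
 [   1   -2    2  108  123  118  118  118  124  121  107   -2    0    2]
 [   2  121  119   85  123  124  123  122  124  122   92   -7  119   -3]
 [  -2  119  118    0  121  124 1293  125  124  125   72    0  121    0]
 [  83  119  121  111  119  121  122  118  122  124  108  1
[... 1059 characters left out ...]
  1   55   52   48   54   53   57   -5    0   -1]
 [   1    0    0    4    1   56   54   54   53   54   52    1    0   -5]
 [   0    3    5    0    0   59   55   53   56   55   51    0    0    2]
 [   0   -4   -3   -4    0   54   54   55   51   57   54    2    3   -1]
 [  -5    1    1   -2   -1    1    0    0    3    2    2   -3   -1   -3]
 [  -1    4    2   -4    0    0   -2    2   -1    1   -1   -3   -3    0]
 [  -1    3    1    0    2    2   -1   -2   -4    0    5    0    5    0]]
lid [326 180  27  27 557] [338.6 192.6] med [ 0.528  -0.0668  0.1334] ray [ 0.5284 -0.0664  0.133 ]
0.07 262 425 151 199
0.095 281 403 146 199
board back edge x= [-0.06662496  0.63723658] deg -3.8116959568687943
```

View pics/crop.png

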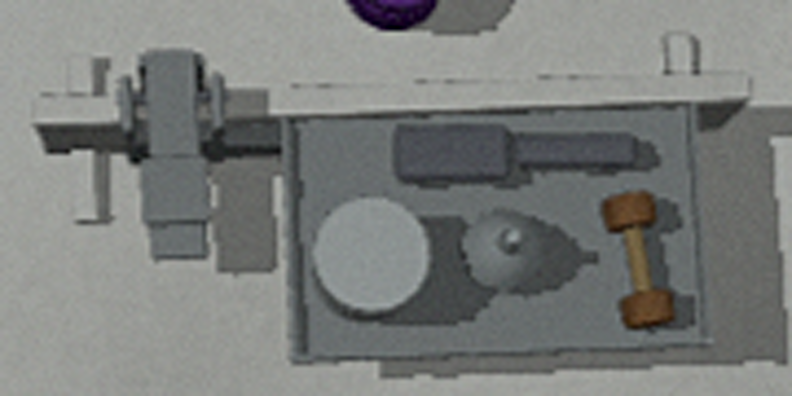

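```bash
python3 - <<'E'
from h import *
a=np.radians(3.8); y=np.array([-np.sin(a),np.cos(a),0]); z=np.array([0,0,-1.]); R=np.column_stack([np.cross(y,z),y,z]); np.save('R',R)
robot.move_gripper(0.0)
robot.goto([0.528,-0.05,0.215],R)
print(robot.read_t(),robot.read_position().round(4),robot.read_force().round(2),robot.read_grip_width())
T=cam2world('wrist'); im,d=robot.grab_frame('wrist'); save('w1',im); np.savez('w1',im=im,d=d,T=T)
P=cloud('wrist',d,T)
m=((P[...,2]>.117)&(P[...,2]<.145)).astype(np.uint8); n,l,s,c=cv2.connectedComponentsWithStats(m)
for k in range(1,n):
    if s[k,4]>300:
        q=P[l==k]; print(s[k],c[k].round(1),np.median(q,0).round(4),q.min(0).round(3),q.max(0).round(3))
E
```

```text
3.9833 [ 0.528  -0.0506  0.215 ] [ 0.27 -0.67 -0.22] 0.0051557918155656
[ 250  158   93   90 6439] [295.9 202.4] [ 0.522  -0.067   0.1329] [ 0.491 -0.1    0.117] [ 0.558 -0.033  0.135]
[ 173  188   41   39 1134] [192.1 207.5] [ 0.5324 -0.1439  0.1218] [ 0.52  -0.163  0.117] [ 0.551 -0.132  0.145]
[ 414  230   53   42 1231] [443.5 242.6] [0.5491 0.051  0.124 ] [0.54  0.027 0.117] [0.574 0.068 0.126]
```

View pics/w1.png

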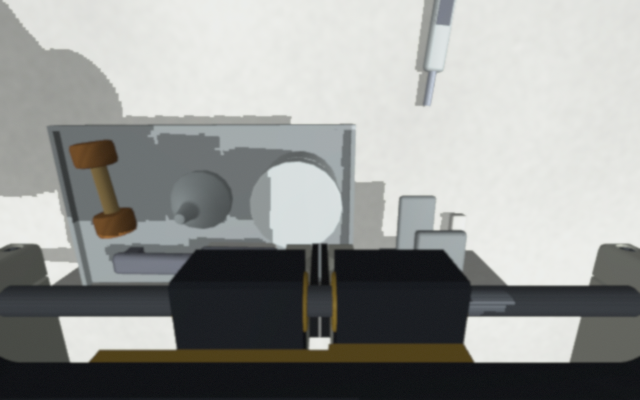

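The wrist view shows the lid at (297,203) and the front part of the lever pad at columns 415–467, row 231 and below. Both agree with the top view to a few mm. Next I press the lid.

```bash
python3 - <<'E'
from h import *
f0=robot.read_force()[2]
robot.servo_line([0.5245,-0.067,0.140],speed=.12)
z=.136
while z>.119:
    robot.servo_line([0.5245,-0.067,z],speed=.03); robot.dwell(.05)
    F=robot.read_force()[2]-f0; p=robot.read_position()[2]; print(round(z,4),round(p,4),round(F,1))
    if F>25: break
    z-=.001
print(robot.read_t(), robot.read_finger_force())
E
```

```text
0.136 0.1363 -0.5
0.135 0.135 -0.8
0.134 0.134 -0.1
0.133 0.1333 4.3
0.132 0.1323 4.6
0.131 0.1313 4.5
0.13 0.1303 3.6
0.129 0.1293 4.0
0.128 0.1283 5.4
0.127 0.1273 5.2
0.126 0.1271 12.4
0.125 0.1271 21.7
0.124 0.127 28.6
8.7583 14.563738688884769
```

```bash
python3 - <<'E'
from h import *
robot.servo_line([0.5245,-0.067,0.15],speed=.06)
robot.servo_line([0.49,0.03,0.20],speed=.15)
T=cam2world('wrist'); im,d=robot.grab_frame('wrist'); save('w2',im); np.savez('w2',im=im,d=d,T=T)
P=cloud('wrist',d,T)
m=((P[...,2]>.114)&(P[...,2]<.145)).astype(np.uint8); n,l,s,c=cv2.connectedComponentsWithStats(m)
for k in range(1,n):
    if s[k,4]>300:
        q=P[l==k]; print(s[k],c[k].round(1),np.median(q,0).round(4),np.percentile(q,1,0).round(4),np.percentile(q,99,0).round(4))
print(robot.read_t(),robot.read_position(),robot.read_force())
E
```

```text
[ 137  204   97   81 4611] [178.3 239.3] [ 0.5133 -0.0719  0.1261] [ 0.4918 -0.0981  0.1149] [ 0.5488 -0.0346  0.1277]
[  51  231   58   46 1781] [ 80.7 254.6] [ 0.5318 -0.1428  0.1205] [ 0.5191 -0.162   0.1142] [ 0.551  -0.1304  0.1445]
10.3083 [0.48984246 0.02951496 0.19948048] [-0.42966515  0.49188685 -0.35342689]
```

View pics/w2.png

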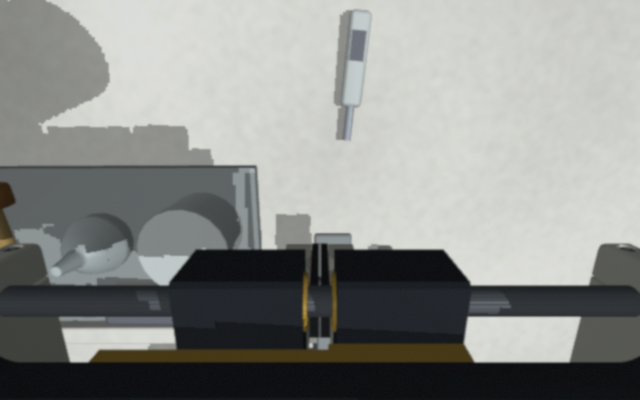

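The lid now reads 0.127 high and the jar has not moved. The pad is hidden behind the gripper at about (333,240), so I look from further ahead.

```bash
python3 - <<'E'
from h import *
robot.servo_line([0.615,0.047,0.215],speed=.15)
T=cam2world('wrist'); im,d=robot.grab_frame('wrist'); save('w3',im); np.savez('w3',im=im,d=d,T=T)
P=cloud('wrist',d,T)
m=((P[...,2]>.114)&(P[...,2]<.145)).astype(np.uint8); n,l,s,c=cv2.connectedComponentsWithStats(m)
for k in range(1,n):
    if s[k,4]>300:
        q=P[l==k]; print(s[k],c[k].round(1),np.median(q,0).round(4),np.percentile(q,1,0).round(4),np.percentile(q,99,0).round(4))
print(robot.read_t(),robot.read_position(),robot.read_force())
E
```

```text
[ 107   17  107  107 8816] [159.6  70.3] [ 0.5241 -0.065   0.1264] [ 0.4939 -0.0976  0.1163] [ 0.5565 -0.0336  0.1281]
[   9   54   69   55 2351] [48.  80.6] [ 0.5356 -0.1423  0.1204] [ 0.5191 -0.1602  0.1141] [ 0.5526 -0.1299  0.1446]
[ 297  109   57  137 6303] [324.9 171. ] [0.582  0.0503 0.1231] [0.5422 0.0294 0.1168] [0.6424 0.0686 0.1258]
[285 185  11  43 429] [290.2 205.8] [0.6154 0.0256 0.1186] [0.6004 0.021  0.1146] [0.6323 0.0296 0.1205]
[354 185  12  43 432] [359.4 206.1] [0.6125 0.0785 0.1187] [0.5968 0.0744 0.1145] [0.6288 0.0836 0.1204]
11.3583 [0.61430226 0.04676323 0.21497773] [0.31636323 0.25296865 0.27893313]
```

View pics/w3.png

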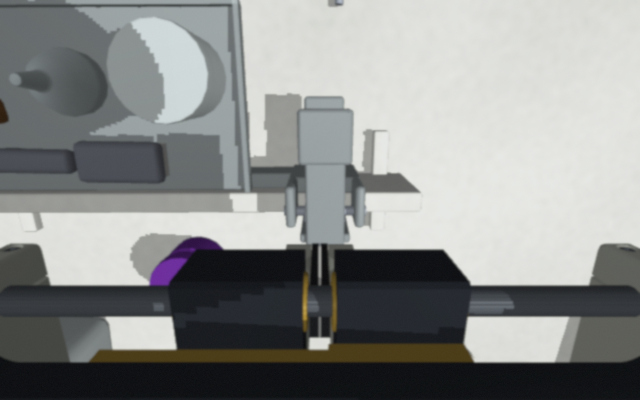

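The pad spans columns 297–354 and rows 109–163. That gives a centre near (0.562, 0.049) and a top at 0.125, which agrees with the clamp and board geometry. Now I press it.

```bash
python3 - <<'E'
from h import *
R=np.load('R.npy'); f0=robot.read_force()[2]
robot.servo_line([0.5605,0.049,0.165],speed=.15)
robot.servo_line([0.5605,0.049,0.130],speed=.1)
z=.127
for i in range(18):
    robot.servo_line([0.5605,0.049,z],speed=.03); robot.dwell(.05)
    F=robot.read_force()-[0,0,f0]; p=robot.read_position(); print(round(z,4),p.round(4),F.round(1))
    if p[2]<.1157 or F[2]>13: break
    z-=.001
robot.dwell(.3);print(robot.read_t(),robot.read_position().round(4),(robot.read_force()).round(1))
T=cam2world('wrist'); im,d=robot.grab_frame('wrist'); np.savez('w4',im=im,d=d,T=T)
s,ds=robot.grab_frame('side'); np.savez('s4',im=s,d=ds,T=cam2world('side'))
save('w4',np.hstack([cv2.resize(im[180:300,220:420],(400,240)),cv2.resize(s[170:270,230:396],(400,240))]))
E
```

```text
0.127 [0.5607 0.0491 0.1274] [ 0.7 -0.3  0.5]
0.126 [0.5605 0.049  0.1261] [ 0.8 -0.7 -0.1]
0.125 [0.5607 0.049  0.1253] [ 0.  -1.   3.6]
0.124 [0.5604 0.049  0.1242] [-2.   0.6  5.4]
0.123 [0.5602 0.049  0.1232] [-3.9  0.3  5.5]
0.122 [0.5599 0.0489 0.1222] [-4.3  0.4  6.4]
0.121 [0.5597 0.0489 0.1212] [-5.3  1.6  7.3]
0.12 [0.5597 0.0489 0.1202] [-5.   1.4  7.2]
0.119 [0.5595 0.0488 0.1192] [-5.4  1.3  8.1]
0.118 [0.5593 0.0488 0.1182] [-7.1  1.1  9.1]
0.117 [0.5592 0.0488 0.1172] [-7.7  1.2  8.9]
0.116 [0.559  0.0487 0.1161] [-8.1  1.   8.8]
0.115 [0.5589 0.0487 0.1151] [-7.9  2.3  9.5]
16.7 [0.5589 0.0487 0.1151] [-8.2  1.4 10. ]
```

View pics/w4.png

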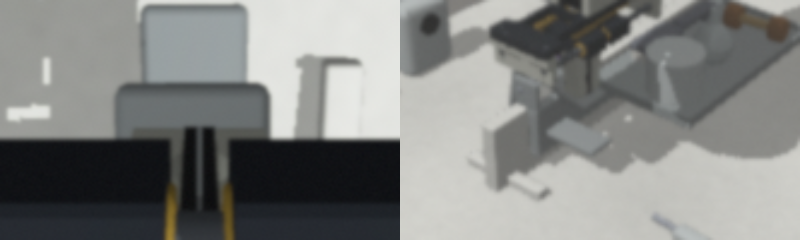

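The wrist crop shows the tips on the pad with the pad dipping, its front edge at crop row 85, and clear space above the fixed grip. I check the tilt with depth on the visible pad strip.

```bash
python3 - <<'E'
from h import *
for f in ('w3','w4'):
    z=np.load(f+'.npz'); P=cloud('wrist',z['d'],z['T'])
    s=(P[...,:2]-[.622,.053])@np.array([-.998,-.0665]); t=(P[...,:2]-[.622,.053])@np.array([-.0665,.998])
    for a,b in ((.05,.06),(.06,.066),(.066,.07),(.07,.074),(.074,.078),(.078,.082)):
        m=(s>a)&(s<b)&(abs(t)<.016)&(P[...,2]>.09)&(P[...,2]<.13)
        if f=='w4': m&=(np.arange(400)<245)[:,None]
        if m.sum()>10:
            h=np.median(P[m][:,2]); r=np.median(s[m]); print(f,m.sum(),r.round(4),h.round(4))
            if f=='w4':
                from scipy.optimize import brentq
                # surface: (h-.107)*cos + r*sin = .018
                print('  theta',round(brentq(lambda q:(h-.107)*np.cos(q)+r*np.sin(q)-.018,-.1,.5),3))
print(robot.read_t(),robot.read_force().round(1))
E
```

```text
w3 632 0.0551 0.1245
w3 361 0.0632 0.1245
w3 268 0.0679 0.1244
w3 275 0.0717 0.1245
w3 275 0.0758 0.1246
w3 184 0.0794 0.1236
w4 199 0.0733 0.1115
  theta 0.186
w4 561 0.0758 0.1111
  theta 0.185
w4 677 0.0806 0.1097
  theta 0.192
16.8 [-8.   1.6  9.9]
```

Correcting for the 0.5 mm depth bias gives an angle of about 0.179, and edge contact at the measured tip height gives the same. I ease up 0.6 mm, check, and hand in.

```bash
python3 - <<'E'
from h import *
robot.servo_line([0.5605,0.049,0.1156],speed=.01); robot.dwell(.5)
p=robot.read_position();F=robot.read_force();print(robot.read_t(),p.round(4),F.round(1))
if .1152<p[2]<.1165 and 5<F[2]<13: print(robot.job_done())
E
```

```text
17.55 [0.559  0.0488 0.1158] [-8.3  1.9  9.6]
the job is handed in; nothing more can be done
None
```

I handed the job in at 17.6 s. The lid is fully home, hitting its stop with its top at 127 mm, and the arm is still holding the clamp lever at about half way: pad roughly 10 mm down, angle about 0.167 rad estimated from tip height, 9.6 N.

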